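# Book a nut tote off the counting scale and tip the nuts into its pick-out corner

### The job

Book the tote of nuts off the counting scale: with the tote still standing on the scale, press the left key of the key box fully down, then the right key, then the middle key, one at a time. Then lift the tote by its carrying bar and tilt it some 30 degrees so that all three nuts slide together into the pick-out corner, the one whose walls are cut down low, with no nut spilled. Finish holding it still and tilted like that, its lowest point at least 10 cm above the bench (do not put it down or let go), and leave the packer, the strap and the T-slot bolt on the bench where they lie.

Things in the scene. Friction and masses are not known exactly. Their poses are not given: they have to be found in the camera images.
- scale: low counting scale, fixed to the bench: grey housing 200 (x) x 170 (y) mm with a steel platform, platform top 36 mm above the bench; origin under its centre on the bench. Its position and yaw vary, and it may stand left or right of the key box.
- key_box: separate flat key box of the scale, fixed to the bench: grey, 100 (x) x 165 (y) mm, its deck 32 mm high, with a raised display ridge 55 mm high along its far (+x) side, 34 mm beyond the row of keys' centres at its near face; origin under its centre on the bench. Three round keys in a row along its y axis; the left key (+y) is the one to the robot's left.
- key_left_top (a point): centre of the top of the left key (round, 24 mm across, 18 mm above the deck when up; keys are 50 mm apart)
- key_middle_top (a point): centre of the top of the middle key, like the left
- key_right_top (a point): centre of the top of the right key, like the left
- key_left (a joint): travel of the left key: 0 up, 0.006 m fully down (pressed straight down, 4 N spring return)
- key_middle (a joint): travel of the middle key, like the left
- key_right (a joint): travel of the right key, like the left
- tote: open grey plastic tote on the scale, outside 170 (x) x 130 (y) x 45 mm high, walls and floor 4 mm, 0.25 kg; origin under its centre. A rigid carrying bar runs over its middle along its x from end to end (12 mm thick in y, 74 to 92 mm above the underside), an upright at each end. At corner (-x, -y) both walls are cut down to 22 mm over 45 mm: the pick-out corner.
- tote_grip (a point): centre of the tote's carrying bar, half-way along and half-way up, 83 mm above the tote's underside: where to grip it across its 12 mm
- tote_corner (a point): inner corner of the tote floor at the pick-out corner, at (-81, -61, 4) mm in the tote's frame
- nut_a_center (a point): centre of the largest hexagon nut in the tote (30 mm across flats, 24 mm high, 0.05 kg). Nuts start to slide on the smooth tote floor at 8 to 13 degrees of tilt; once against a wall they need a clear slope along it too (30 degrees or a little more, the corner straight downhill, brings them all the way)
- nut_b_center (a point): centre of a hexagon nut in the tote (24 mm across flats, 19 mm high, 0.04 kg)
- nut_c_center (a point): centre of the smallest hexagon nut in the tote (22 mm across flats, 18 mm high, 0.04 kg)
- nut_a: the largest nut; origin under its centre
- nut_b: the 24 mm nut; origin under its centre
- nut_c: the 22 mm nut; origin under its centre
- packer_center (a point): bystander: centre of a dark steel packer, 20x45x18 mm, loose on the bench
- short_strap_center (a point): bystander: centre of a short slotted clamp strap, 24x70x12 mm, loose on the bench
- tee_bolt_center (a point): bystander: centre of a T-slot bolt with nut, 32x127x26 mm, loose on the bench
Mind the look-alikes: they are no part of the job. What is shaped like the key_box but brown is not meant.

How it is judged:
On the way, in this order (a step that is already met when the one before it is completed fails the run):
1. the left key is pressed down, the tote still standing on the scale (value of joint key_left above 0.0045 m and distance of tote from where it was at the start of the episode below 0.02 m), for 0.04 s.
2. then the right key is pressed down, the tote still standing on the scale (value of joint key_right above 0.0045 m and distance of tote from where it was at the start of the episode below 0.02 m), for 0.04 s.
3. then the middle key is pressed down, the tote still standing on the scale (value of joint key_middle above 0.0045 m and distance of tote from where it was at the start of the episode below 0.02 m), for 0.04 s.
4. the tote is lifted clear by the gripper (height (world z) of tote_corner above 0.08 m and contact force between the fingers and tote above 2 N), for 0.2 s.
At the end, for the whole second after the job is handed in: The tote is still held by the gripper and nothing else carries it; its pick-out corner is more than 80 mm above the bench, the tote is tilted between 17 and 57 degrees and still, the centre of every nut is at rest within 75 mm of the inner floor corner at the pick-out corner, and all keys are up (all of step 4 and distance between each of nut_a_center, nut_b_center, nut_c_center and tote_corner below 0.075 m and angle between tote's own z axis and vertical between 0.3 and 1 rad and contact force between tote and scale below 0.05 N and contact force between tote and key_box below 0.05 N and linear speed of each of tote, nut_a, nut_b, nut_c below 0.03 m/s and value of joint each of key_left, key_middle, key_right below 0.002 m); the arm keeps its last pose, push and grip.
It fails at once if two keys down at once (value of joint each of key_left, key_middle above 0.003 m or value of joint each of key_middle, key_right above 0.003 m or value of joint each of key_left, key_right above 0.003 m).
It fails at once if a nut is spilled from the tote (distance between any of nut_a_center, nut_b_center, nut_c_center and tote above 0.14 m).
It fails at once if the packer on the bench is disturbed (distance of packer_center from where it was at the start of the episode above 0.02 m).
It fails at once if the short clamp strap on the bench is disturbed (distance of short_strap_center from where it was at the start of the episode above 0.02 m).
It fails at once if the T-slot bolt on the bench is disturbed (distance of tee_bolt_center from where it was at the start of the episode above 0.02 m).
It also fails if it takes over 54 s, if anything falls off the work surface, if the arm or the gripper's body presses on something with over 40 N, if the wrist force passes 120 N, or if a joint passes its speed limit or range.

### The arm

A 6-joint arm with a two-finger parallel gripper is mounted at the origin on a cart in front of the work surface, level with it; the furniture and walls round the work are solid. World frame = base frame: x ahead of the robot, y to its left, z up, the work surface at z = 0. Lengths are in m, angles in rad, forces in N, time in s.
With the tool pointing down it reaches from about 0.425 to 0.95 m from the base axis. Payload 3.5 kg.
Tool frame: the origin (TCP) lies at the very end of the fingers, on their centre line; the grasp point (between the pads) lies 19 mm behind it; z points along the fingers, y is the line along which they close (so a half turn about z gives the same grasp; the last joint's range is limited). The gripper opens to 85 mm and grips with 20 to 120 N. Pads are 22 mm wide; open, the fingers measure 114 mm over their backs; the gripper's body (76 mm by 85 mm) begins 54 mm behind the grasp point. The pads swing forward as they close: fully open they stand 13 mm farther back than shut.
Start: joints at [1.122, 0.286, 1.577, -0, 1.279, -0.15], TCP at [0.199, 0.645, 0.231] pointing down, gripper open.
Joint ranges: [-2.77, 2.77], [-0.9, 2.22], [0.21, 2.48], [-1.53, 4.67], [0.24, 2.81], [-2.84, 2.84]. Speed limits (rad/s): [2.79, 2.79, 3.14, 3.14, 3.14, 3.14].

### API

Orientations are given as a unit quaternion [x, y, z, w].
In Python, from plant import ctrl gives the robot as it stands.
- The arm moves only by the tool carry_out, never from a script. Its argument "deltas" is one flat list of numbers, 6 for each row, row after row: the shift along the tool's x, y, z in m, then the turn, a rotation vector about the tool's x, y, z in rad. A call has 1 to 5 rows; each row is the pose to reach, as a shift and turn from the pose commanded when the call began, along the tool's axes at that moment; what a row does not reach only later rows make up. A row lasts 1/8 s, in which the tool goes at most 62.5 mm and 10.7 degrees, less where a joint would pass 70% of its speed; a pose out of reach is approached as far as the arm can. A call with a gripper value outside its range is refused whole. "grip" is the opening in per cent of the stroke, from 0 (shut) to 100 (fully open), set as the call begins (left out, the last holds). The fingers move at their own pace and stop on an object; "grip_force" is the grip in N (left out, the last holds). Time passes only in rows, so rows that repeat a pose let the fingers close. It gives the time, the measured TCP pose, the force, the opening and the grip force at its end, in the units of the state.
- ctrl.get_state(): the state, without advancing time (a new reading comes with each control period).
- ctrl.read_camera(name): name is "scene" or "top" or "wrist"; returns (picture, depth): 480x640x3 uint8, red, green, blue; 480x640 float32, m along the optical axis (not along the pixel's ray), 0 where there is no reading.
- ctrl.camera_model(name): a dict with "intrinsics" (3x3 intrinsics, pixels), "k1" (the pictures are not rectified: a ray, as slopes to the right and down, at radius r is drawn at 1 + k1 r^2 times it, then the intrinsics apply), "extrinsics" (4x4, takes a point from world to camera coordinates); the wrist camera has in their place "hand_eye" (4x4, takes a point from camera to tool coordinates, whose origin is the TCP and whose axes are the flange's). Camera axes: x right, y down, z forward; pixel columns grow to the right and rows downward; lengths in m; the calibration is good to about 2 mm. A picture is of the moment at which its call begins: read the wrist's pose just before it. camera_model takes no time and is no camera call.
- ctrl.sign_off(): hands the job in; it is judged then, once.
Trained networks look in the newest picture that a camera, given by its name, has taken for a name from the list of things; names that differ only in an ending like _2 or _b are one class to them, and where a whole thing is asked for, a point or a joint stands for the part that bears it (a point fixed in the world has none). Each returns a list of dicts, best first, with "score" (0 to 1); they miss things now and then, are a little off and sometimes report something else, mostly with a low value. They report only what shows in the picture. A call takes as long as a camera call. They do not tell look-alikes from the thing itself.
- ctrl.find_in(camera, query): "uv" ([column, row] in pixels, amid what is visible of it).
The state is a dict: "time": time; "qpos": joint angles; "dq": joint speeds; "joint_efforts": joint torques, N m; "eef_pos": TCP position; "tcp_rot": TCP orientation; "contact_force": force on the tool from outside, world axes, zero at the start; "wrist_torque": the same for the moment, N m; "opening": opening from 0.0 (shut) to 1.0 (fully open); "finger_force": force on a finger pad.
Only numpy, scipy, OpenCV 4.12 (cv2) and the standard library are available. Lean on these libraries where they do the work, as an engineer would, in place of code of your own. Each camera call takes 0.05 s, during which the arm holds its last target. There are 200 camera calls.

## Working session

There is one attempt and no reset: what is moved stays moved. The work goes in short steps, Python scripts to look and compute and a tool call to move; the robot and the scene stay as the last step left them, time stands still between calls to the robot, and variables do not carry over. Pictures are saved under pics/ and viewed, at most 10 in all, crops included, and the job is handed in when it is done.

Besides the shell and the picture viewer there is one more tool, called after "Call:" as name(argument=value, ...), one argument or row to a line, values as JSON. carry_out: Moves the arm, as the interface text tells. Its arguments: {"type":"object","properties":{"deltas":{"type":"array"},"grip":{"type":"number"},"grip_force":{"type":"number"}},"required":["deltas"]}

```bash
mkdir -p pics; cat > h.py <<'E'
import numpy as np, cv2
from plant import ctrl
from scipy.spatial.transform import Rotation as R
def cam(n):
    m=ctrl.camera_model(n); K=np.array(m["intrinsics"]); 
    s=ctrl.get_state()
    if "extrinsics" in m: T=np.linalg.inv(np.array(m["extrinsics"]))
    else:
        W=np.eye(4); W[:3,:3]=R.from_quat(s["tcp_rot"]).as_matrix(); W[:3,3]=s["eef_pos"]; T=W@np.array(m["hand_eye"])
    return K,m["k1"],T
def rays(uv,K,k1):
    d=(np.asarray(uv,float).reshape(-1,2)-[K[0,2],K[1,2]])/[K[0,0],K[1,1]]
    u=d.copy()
    for _ in range(20): u=d/(1+k1*(u**2).sum(1,keepdims=True))
    return np.c_[u,np.ones(len(u))]
def pts(uv,z,c):
    K,k1,T=c; return (rays(uv,K,k1)*np.reshape(z,(-1,1)))@T[:3,:3].T+T[:3,3]
def onz(uv,h,c):
    K,k1,T=c; d=rays(uv,K,k1)@T[:3,:3].T; return T[:3,3]+d*((h-T[2,3])/d[:,2:])
def cloud(depth,c):
    v,u=np.mgrid[:480,:640]; P=pts(np.c_[u.ravel(),v.ravel()],depth.ravel(),c).reshape(480,640,3); P[depth<=0]=np.nan; return P
E
python3 - <<'E'
from h import *
np.set_printoptions(precision=3,suppress=True)
s=ctrl.get_state(); print(s)
for n in ["top","scene"]:
    c=cam(n); im,d=ctrl.read_camera(n); cv2.imwrite(f"pics/{n}0.png",im[:,:,::-1]); np.savez(n+"0",im=im,d=d)
    P=cloud(d,c); print(n,c[2][:3,3])
    for q in ["key_left_top","key_middle_top","key_right_top","key_box","scale","tote","tote_grip","nut_a","tote_corner","packer_center","short_strap_center","tee_bolt_center"]:
        for r in ctrl.find_in(n,q)[:3]:
            u,v=np.round(r["uv"]).astype(int); print(q,round(r["score"],2),u,v,P[v,u])
print(ctrl.get_state()["time"], ctrl.camera_model("wrist"))
E
```

```text
{'time': 0.0, 'qpos': array([ 1.122,  0.287,  1.578,  0.   ,  1.279, -0.15 ]), 'dq': array([ 0.   , -0.   , -0.   ,  0.001, -0.   , -0.001]), 'joint_efforts': array([ -0.001, -40.6  , -29.261,  -0.   ,   0.006,  -0.   ]), 'eef_pos': array([0.198, 0.644, 0.23 ]), 'tcp_rot': array([ 0.149,  0.989, -0.001, -0.   ]), 'contact_force': array([-0.125, -0.633,  0.362]), 'wrist_torque': array([-0.033, -0.015, -0.021]), 'finger_force': 0.0, 'opening': 1.0052641153077535}
top [ 0.41  -0.066  1.389]
key_left_top 0.49 218 215 [0.576 0.24  0.053]
key_left_top 0.46 468 242 [ 0.516 -0.417  0.02 ]
key_middle_top 0.56 208 289 [0.385 0.26  0.054]
key_middle_top 0.48 234 216 [0.574 0.197 0.056]
key_right_top 0.59 227 289 [0.385 0.211 0.051]
key_right_top 0.46 255 207 [0.598 0.143 0.055]
key_box 0.88 236 211 [0.587 0.192 0.056]
key_box 0.83 209 285 [0.395 0.26  0.043]
scale 0.58 367 254 [ 0.478 -0.145  0.086]
scale 0.2 236 210 [0.59  0.193 0.052]
tote 0.81 384 235 [ 0.53  -0.192  0.042]
tote_grip 0.62 385 237 [ 0.525 -0.194  0.045]
nut_a 0.55 400 211 [ 0.593 -0.233  0.043]
nut_a 0.51 375 252 [ 0.486 -0.1
[... 1056 characters left out ...]

tote_corner 0.27 253 224 [0.59  0.151 0.053]
packer_center 0.49 280 289 [ 0.448 -0.004  0.004]
short_strap_center 0.67 378 272 [ 0.447 -0.216  0.108]
short_strap_center 0.57 309 258 [ 0.574 -0.006  0.009]
short_strap_center 0.46 360 256 [ 0.566 -0.133  0.053]
tee_bolt_center 0.85 475 320 [ 0.509 -0.394  0.012]
tee_bolt_center 0.26 360 258 [ 0.553 -0.139  0.057]
1.3 {'intrinsics': array([[350.312,   0.   , 321.528],
       [  0.   , 350.312, 241.404],
       [  0.   ,   0.   ,   1.   ]]), 'k1': -0.005035577908769639, 'hand_eye': array([[-0.001, -0.946, -0.324,  0.082],
       [ 1.   , -0.001, -0.001,  0.001],
       [ 0.001, -0.324,  0.946, -0.143],
       [ 0.   ,  0.   ,  0.   ,  1.   ]])}
```

View pics/top0.png

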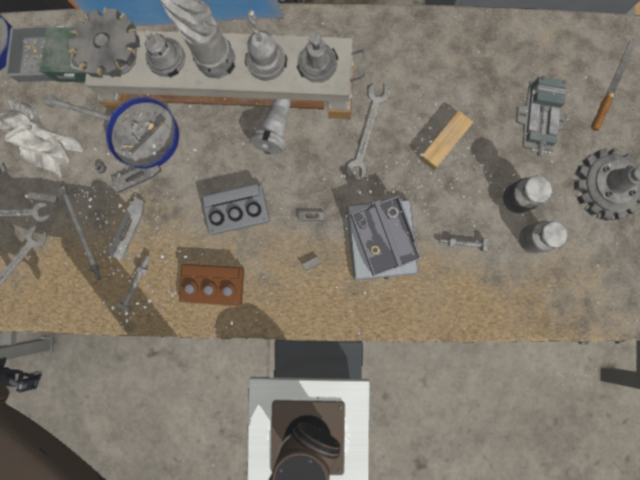

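View pics/scene0.png

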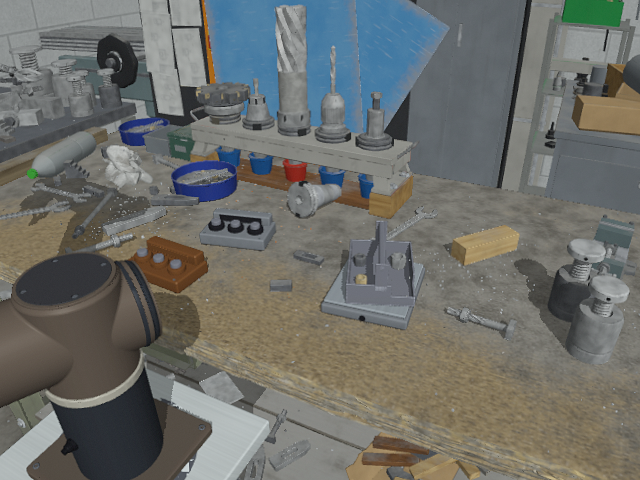

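Grey key box with keys at about (217,217), (235,213) and (254,208) in the top view; the brown one at (210,287) is the decoy. The tote is at (385,237), with its bar running roughly along x.

```bash
python3 - <<'E'
from h import *
np.set_printoptions(precision=4,suppress=True)
cr=[]
for n,(u0,u1,v0,v1) in {"top":(340,430,185,285),"scene":(310,440,210,330)}.items():
    z=np.load(n+"0.npz"); c=cam(n); P=cloud(z["d"],c); im=z["im"]
    cr.append(cv2.resize(im[v0:v1,u0:u1],(390,400),interpolation=cv2.INTER_CUBIC))
    X=P[...,0];Y=P[...,1];Z=P[...,2]
    def rect(m,t):
        q=P[m]; 
        if len(q)<5: print(n,t,len(q));return
        r=cv2.minAreaRect((q[:,:2]*1000).astype(np.float32)); print(n,t,len(q),q.mean(0),r)
    box=(X>.5)&(X<.66)&(Y>.08)&(Y<.31)
    rect(box&(Z>.02)&(Z<.07),"box")
    km=box&(Z>.044)&(Z<.062); 
    l,lab,st,ce=cv2.connectedComponentsWithStats(km.astype(np.uint8))
    for i in range(1,l):
        if st[i,4]>8: rect(lab==i,"comp%s"%ce[i])
    tot=(X>.4)&(X<.68)&(Y>-.34)&(Y<-.06)
    rect(tot&(Z>.105)&(Z<.14),"bar"); rect(tot&(Z>.045),"tote"); rect(tot&(Z>.02),"scale")
    rect(tot&(Z>.073)&(Z<.09),"rim")
cv2.imwrite("pics/crop.png",np.hstack(cr)[:,:,::-1])
# top box crop colours: dark ring => key circles
z=np.load("top0.npz");c=cam("top")
for uv in [(217,217),(235,213),(254,208)]: print(onz(uv,.05,c))
E
```

```text
top box 2446 [0.596  0.1991 0.0414] ((595.7783813476562, 201.501708984375), (102.57168579101562, 164.9265594482422), 13.477888107299805)
top comp[230.2301 194.932 ] 691 [0.6294 0.2092 0.0539] ((629.5911865234375, 209.83193969726562), (32.92527389526367, 150.56375122070312), 13.477886199951172)
top comp[252.7568 208.5856] 111 [0.5945 0.1496 0.0503] ((593.8770141601562, 150.94140625), (33.235870361328125, 35.499446868896484), 19.34440040588379)
top comp[234.2925 213.4151] 106 [0.5814 0.1977 0.0502] ((580.5299072265625, 199.370361328125), (33.86640548706055, 29.518705368041992), 46.75342559814453)
top comp[215.9906 217.3679] 106 [0.5706 0.2454 0.0508] ((569.5260009765625, 246.62255859375), (37.315773010253906, 31.480947494506836), 89.05705261230469)
top bar 405 [ 0.5272 -0.1923  0.1266] ((527.0257568359375, -192.57371520996094), (170.29302978515625, 22.61822509765625), 20.751667022705078)
top tote 1287 [ 0.5373 -0.1909  0.085 ] ((527.3363037109375, -193.39443969726562), (170.2753143310547, 130.8793182373047), 20.69481658935547)
top scale 4998 [ 0.5193 -0.1864  0.0497] ((518.777282714843
[... 946 characters left out ...]
942383, 20.73417854309082), 10.342552185058594)
scene bar 492 [ 0.509  -0.1986  0.1213] ((524.3278198242188, -192.86805725097656), (174.61297607421875, 23.953243255615234), 21.075885772705078)
scene tote 2979 [ 0.518  -0.1927  0.0738] ((524.8008422851562, -193.24462890625), (175.08627319335938, 130.69984436035156), 20.686811447143555)
scene scale 6324 [ 0.5036 -0.1958  0.0531] ((515.9918212890625, -170.77371215820312), (204.40711975097656, 210.19699096679688), 8.18938159942627)
scene rim 587 [ 0.5176 -0.1878  0.0785] ((524.9285888671875, -193.36795043945312), (174.88063049316406, 130.738037109375), 20.816513061523438)
[[0.5716 0.2429 0.05  ]]
[[0.5826 0.1959 0.05  ]]
[[0.5961 0.1465 0.05  ]]
```

View pics/crop.png

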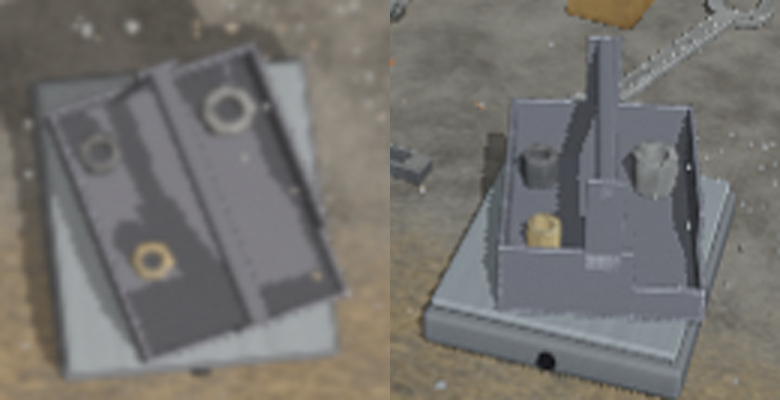

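The tote has yaw of about +20.8° and its centre at (0.526,-0.193). The low corner is the near-right one, and the box yaw is about 13.4°. Now moving toward the left key with the gripper shut.

Call:
carry_out(
  deltas=[-0.06,-0.035,0.01,0,0,-0.1,-0.11,-0.065,0.03,0,0,-0.25,-0.16,-0.095,0.05,0,0,-0.4,-0.21,-0.125,0.07,0,0,-0.53,-0.26,-0.155,0.08,0,0,-0.53],
  grip=0,
)

```text
time: 1.92
eef_pos: [0.401, 0.4198, 0.1506]
tcp_rot: [-0.116, 0.993, -0.0, -0.0]
contact_force: [-0.2, 0.4, -0.7]
opening: 0.004
finger_force: 0.0
```

```bash
cat >> h.py <<'E'
def go(p,yawx=None):
    s=ctrl.get_state(); M=R.from_quat(s["tcp_rot"]); print("t",s["time"],"pos",s["eef_pos"],"f",s["contact_force"],"open",s["opening"])
    print("d",M.inv().apply(np.array(p)-s["eef_pos"]))
    if yawx is not None:
        y=np.radians(yawx); x=[np.cos(y),np.sin(y),0]; z=[0,0,-1]; T=R.from_matrix(np.c_[x,np.cross(z,x),z]); print("rv",(M.inv()*T).as_rotvec())
E
python3 -c "
from h import *
np.set_printoptions(precision=4,suppress=True)
go([.569,.245,.08],193.4)"
```

```text
t 1.925 pos [0.401  0.4198 0.1506] f [-0.2106  0.4005 -0.7063] open 0.003760377736822116
d [-0.1232 -0.2088  0.0706]
rv [-0.0004 -0.0009 -0.0014]
```

Call:
carry_out(
  deltas=[-0.025,-0.042,0.015,0,0,0,-0.05,-0.084,0.03,0,0,0,-0.075,-0.126,0.045,0,0,0,-0.1,-0.168,0.06,0,0,0,-0.123,-0.209,0.07,0,0,0],
)

```text
time: 2.55
eef_pos: [0.569, 0.245, 0.081]
tcp_rot: [-0.115, 0.993, 0.0, -0.0]
contact_force: [1.3, 0.9, -0.5]
opening: -0.0
finger_force: 0.0
```

Call:
carry_out(
  deltas=[0,0,0,0,0,0,0,0,0,0,0,0],
)

```text
time: 2.8
eef_pos: [0.5679, 0.2465, 0.0816]
tcp_rot: [-0.115, 0.993, 0.0, -0.0]
contact_force: [-0.0, -0.8, 0.2]
opening: 0.0
finger_force: 0.0
```

```bash
python3 -c "
from h import *
np.set_printoptions(precision=4,suppress=True)
go([.569,.245,.0395],193.4)
c=cam('wrist'); im,d=ctrl.read_camera('wrist'); cv2.imwrite('pics/w1.png',im[:,:,::-1]); P=cloud(d,c)
m=(np.abs(P[...,2]-.05)<.003)&(P[...,0]>.53)&(P[...,0]<.612)&(P[...,1]>.1)&(P[...,1]<.29)
l,lab,st,ce=cv2.connectedComponentsWithStats(m.astype(np.uint8))
for i in range(1,l):
    if st[i,4]>60: q=P[lab==i]; print(ce[i],st[i,4],q.mean(0),q.min(0),q.max(0))
"
```

```text
t 2.8 pos [0.5679 0.2465 0.0816] f [-0.0398 -0.8277  0.1575] open 0.00025523843065421154
d [-0.0008 -0.0017  0.0421]
rv [ 0.0004 -0.0004 -0.0032]
[320.3293 273.9719] 249 [0.5643 0.2448 0.0507] [0.5602 0.2351 0.047 ] [0.5777 0.2583 0.053 ]
[149.3977 279.3084] 347 [0.5888 0.1547 0.0505] [0.5838 0.1412 0.0471] [0.6044 0.1615 0.053 ]
[235.5094 274.9775] 267 [0.5754 0.2002 0.0505] [0.5722 0.1864 0.047 ] [0.5861 0.2099 0.053 ]
[273.9602 338.3693] 176 [0.6105 0.2278 0.0501] [0.6076 0.2186 0.047 ] [0.612  0.2341 0.0528]
```

View pics/w1.png

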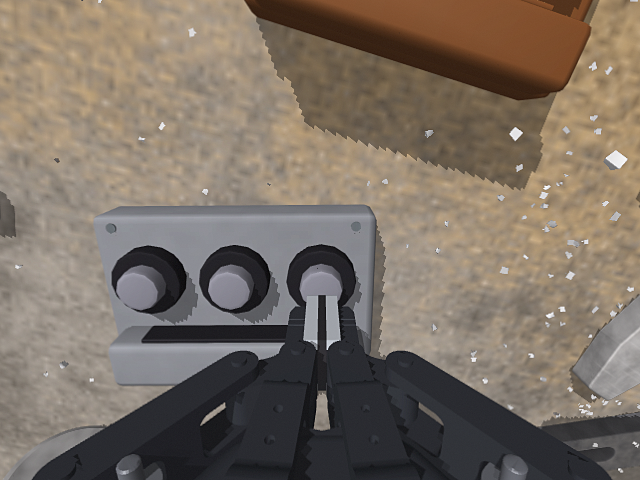

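The wrist view shows the shut fingers over the left key (320,280), with the middle key at (235,280) and the right at (148,282). Pressing left.

Call:
carry_out(
  deltas=[0,-0.001,0.025,0,0,0,0,-0.001,0.035,0,0,0,0,-0.001,0.039,0,0,0,0,-0.001,0.039,0,0,0],
)

```text
time: 3.35
eef_pos: [0.5674, 0.2466, 0.0477]
tcp_rot: [-0.116, 0.993, -0.0, -0.002]
contact_force: [-11.5, -3.1, 21.2]
opening: 0.0
finger_force: 11.0
```

```bash
python3 -c "
from h import *
np.set_printoptions(precision=4,suppress=True)
im,d=ctrl.read_camera('wrist'); c=cam('wrist'); P=cloud(d,c); cv2.imwrite('pics/w2.png',im[180:360,80:400,::-1].repeat(2,0).repeat(2,1))
s=ctrl.get_state(); print(s['eef_pos'],s['contact_force'],s['wrist_torque'],s['qpos'],s['finger_force'])
for u,v in [(320,265),(235,265),(150,265),(300,215)]: print(P[v,u])
"
```

```text
[0.5674 0.2465 0.0477] [-10.4466  -3.2315  21.8969] [-0.6038  1.9496 -0.0054] [ 0.2461  0.3748  1.8297 -0.0002  0.9409 -1.558 ] 10.890263062901795
[0.5523 0.242  0.0324]
[0.5621 0.2015 0.0319]
[0.5724 0.1604 0.0308]
[ 0.5388  0.2271 -0.0007]
```

View pics/w2.png

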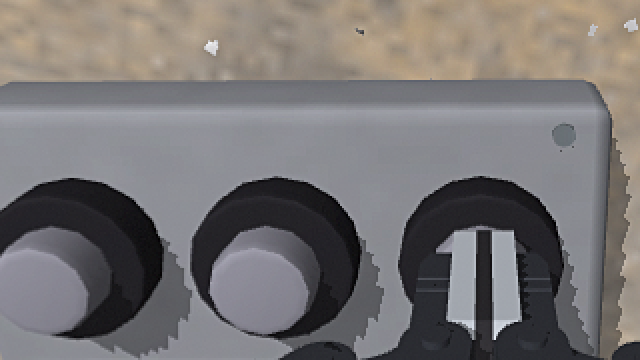

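```bash
python3 -c "
from h import *
np.set_printoptions(precision=4,suppress=True)
im,d=ctrl.read_camera('wrist'); c=cam('wrist'); P=cloud(d,c)
for v in range(296,306,2): print([(u,round(float(P[v,u,2]),4),int(im[v,u].mean())) for u in range(299,314,2)])
print('mid',P[310:325,200:228,2].mean(),'tip',[P[v,314,2].round(4) for v in range(296,310,2)])
"
```

```text
[(299, 0.0447, 35), (301, 0.0445, 36), (303, 0.0451, 35), (305, 0.0441, 32), (307, nan, 184), (309, 0.0526, 174), (311, 0.0531, 174), (313, 0.0531, 171)]
[(299, 0.045, 37), (301, 0.0449, 36), (303, nan, 33), (305, 0.0452, 141), (307, 0.0546, 171), (309, 0.0542, 166), (311, 0.0548, 167), (313, 0.0542, 167)]
[(299, 0.0439, 35), (301, 0.0443, 32), (303, 0.045, 141), (305, 0.0459, 139), (307, 0.0573, 169), (309, 0.0571, 166), (311, 0.0561, 167), (313, 0.0565, 167)]
[(299, 0.0429, 36), (301, 0.0456, 138), (303, 0.0456, 141), (305, nan, 155), (307, 0.058, 168), (309, 0.0575, 166), (311, 0.058, 167), (313, 0.0577, 168)]
[(299, 0.0458, 141), (301, 0.0479, 143), (303, 0.0477, 159), (305, 0.047, 159), (307, 0.0589, 167), (309, 0.0595, 166), (311, 0.0603, 166), (313, 0.0599, 167)]
mid nan tip [np.float64(0.0526), np.float64(0.0553), np.float64(0.0564), np.float64(0.0581), np.float64(0.0594), np.float64(0.0616), np.float64(0.0627)]
```

Call:
carry_out(
  deltas=[0.002,0,0.002,0,0,0,0.002,0,0.002,0,0,0],
)

```text
time: 3.7
eef_pos: [0.5674, 0.2465, 0.0476]
tcp_rot: [-0.116, 0.993, -0.0, 0.001]
contact_force: [-11.2, -3.4, 25.9]
opening: 0.001
finger_force: 12.8
```

```bash
python3 -c "
from h import *
np.set_printoptions(precision=4,suppress=True)
im,d=ctrl.read_camera('wrist'); c=cam('wrist'); P=cloud(d,c)
for v in range(298,306,2): print([(u,round(float(P[v,u,2]),4),int(im[v,u].mean())) for u in range(299,314,2)])
K,k1,T=cam('wrist'); m=(abs(P[...,2]-.0505)<.004)&(P[...,1]>.14)&(P[...,1]<.22)&(P[...,0]<.605)&(im.mean(2)>100)
l,lab,st,ce=cv2.connectedComponentsWithStats(m.astype(np.uint8))
for i in range(1,l):
    if st[i,4]>100: q=P[lab==i]; print(ce[i],st[i,4],q.mean(0),q.min(0),q.max(0))
go([.567,.2465,.08],193.4)
"
```

```text
[(299, 0.0439, 38), (301, 0.0448, 34), (303, 0.0445, 33), (305, 0.0444, 140), (307, 0.0546, 171), (309, 0.0553, 167), (311, 0.055, 165), (313, 0.054, 166)]
[(299, 0.0438, 35), (301, 0.0443, 32), (303, 0.0432, 140), (305, 0.046, 138), (307, 0.0564, 168), (309, 0.0554, 165), (311, 0.0567, 166), (313, 0.0564, 165)]
[(299, 0.0437, 32), (301, 0.0453, 140), (303, 0.0457, 140), (305, 0.0473, 155), (307, 0.0583, 167), (309, 0.0588, 166), (311, 0.0582, 166), (313, 0.0587, 167)]
[(299, 0.0453, 143), (301, 0.0459, 142), (303, 0.0467, 160), (305, 0.0468, 159), (307, 0.0588, 166), (309, 0.0601, 166), (311, 0.06, 167), (313, 0.0605, 167)]
[ 99.635 320.746] 1307 [0.5931 0.1499 0.0533] [0.5835 0.14   0.0466] [0.605  0.1607 0.0545]
[208.6048 320.8548] 1460 [0.5818 0.1977 0.0533] [0.5714 0.1867 0.0466] [0.5952 0.2091 0.0545]
t 3.75 pos [0.5674 0.2465 0.0476] f [-10.7392  -2.8496  26.0147] open 0.0008405696284748874
d [ 0.0004  0.     -0.0324]
rv [-0.0001  0.0013 -0.0005]
```

The left key is fully down: its top reads 0.0468 against 0.0533 for the unpressed keys. Going up, then over to the right key.

Call:
carry_out(
  deltas=[0,0,-0.038,0,0,0,0,0,-0.038,0,0,0,0,-0.05,-0.038,0,0,0,0,-0.1,-0.038,0,0,0,0,-0.1,-0.038,0,0,0],
)

```text
time: 4.38
eef_pos: [0.5891, 0.1454, 0.0777]
tcp_rot: [-0.114, 0.994, -0.0, -0.001]
contact_force: [-0.9, 1.1, 0.4]
opening: -0.002
finger_force: 0.0
```

```bash
python3 -c "
from h import *
np.set_printoptions(precision=4,suppress=True)
go([.5925,.1494,.0415],193.4)
"
```

```text
t 4.375 pos [0.5891 0.1454 0.0777] f [-0.9467  1.071   0.428 ] open -0.0017676609797387874
d [-0.0043  0.0032  0.0362]
rv [-0.0001 -0.0016 -0.0061]
```

Call:
carry_out(
  deltas=[-0.003,0.003,0.02,0,0,0,-0.003,0.003,0.031,0,0,0,-0.003,0.003,0.037,0,0,0,-0.003,0.003,0.037,0,0,0,-0.003,0.003,0.037,0,0,0],
)

```text
time: 5.0
eef_pos: [0.5909, 0.1527, 0.0475]
tcp_rot: [-0.117, 0.993, -0.0, -0.003]
contact_force: [-15.7, -3.2, 34.0]
opening: 0.003
finger_force: 16.8
```

Call:
carry_out(
  deltas=[0,0,-0.038,0,0,0,0,0,-0.038,0,0,0,0,0.047,-0.038,0,0,0,0,0.047,-0.038,0,0,0,0,0.047,-0.038,0,0,0],
)

```text
time: 5.62
eef_pos: [0.5795, 0.1973, 0.0776]
tcp_rot: [-0.116, 0.993, -0.0, -0.002]
contact_force: [-0.4, 0.1, 0.2]
opening: -0.001
finger_force: 0.0
```

```bash
python3 -c "
from h import *
np.set_printoptions(precision=4,suppress=True)
go([.5815,.198,.0405],193.4)
"
```

```text
t 5.625 pos [0.5795 0.1973 0.0776] f [-0.3693  0.0894  0.1587] open -0.0007706527440992218
d [-0.0023  0.0002  0.0371]
rv [-0.0001 -0.0031 -0.0009]
```

Call:
carry_out(
  deltas=[-0.002,0,0.02,0,0,0,-0.002,0,0.031,0,0,0,-0.002,0,0.037,0,0,0,-0.002,0,0.037,0,0,0,-0.002,0,0.037,0,0,0],
)

```text
time: 6.25
eef_pos: [0.5827, 0.1967, 0.0476]
tcp_rot: [-0.115, 0.993, -0.001, -0.002]
contact_force: [-12.9, -2.9, 27.5]
opening: -0.0
finger_force: 14.1
```

Call:
carry_out(
  deltas=[0,0,-0.04,0,0,0,0,0,-0.08,0,0,0,0,0,-0.12,0,0,0,0,0,-0.15,0,0,0,0,0,-0.15,0,0,0],
  grip=60,
)

```text
time: 6.88
eef_pos: [0.5844, 0.1971, 0.1947]
tcp_rot: [-0.115, 0.993, 0.0, 0.002]
contact_force: [0.2, -0.2, -0.5]
opening: 0.599
finger_force: 0.0
```

```bash
python3 -c "
from h import *
np.set_printoptions(precision=4,suppress=True)
go([.526,-.193,.20],200.8)
"
```

```text
t 6.875 pos [0.5844 0.1971 0.1947] f [ 0.2429 -0.2411 -0.5319] open 0.599491470775421
d [ 0.1459 -0.3664 -0.0058]
rv [-0.0007  0.0048 -0.1326]
```

All three keys bottomed. Heading to the tote.

Call:
carry_out(
  deltas=[0.018,-0.045,0,0,0,-0.04,0.036,-0.09,0,0,0,-0.09,0.055,-0.138,0,0,0,-0.13,0.074,-0.186,0,0,0,-0.13,0.093,-0.234,0,0,0,-0.13],
)

```text
time: 7.5
eef_pos: [0.5441, -0.0532, 0.1895]
tcp_rot: [-0.179, 0.984, 0.001, -0.002]
contact_force: [0.1, -1.0, 0.4]
opening: 0.601
finger_force: 0.0
```

```bash
python3 -c "
from h import *
np.set_printoptions(precision=4,suppress=True)
go([.526,-.193,.18],200.8); print(ctrl.get_state()['qpos'])
"
```

```text
t 7.5 pos [ 0.5441 -0.0532  0.1895] f [ 0.1319 -0.9623  0.3508] open 0.6008062816325317
d [ 0.0662 -0.1244  0.0094]
rv [ 0.0026 -0.0035 -0.0022]
[-0.2832  0.0453  1.9295 -0.0001  1.1711 -2.2147]
```

Call:
carry_out(
  deltas=[0.022,-0.042,0,0,0,0,0.044,-0.084,0,0,0,0,0.065,-0.122,0.005,0,0,0,0.066,-0.124,0.01,0,0,0,0.066,-0.124,0.01,0,0,0],
)

```text
time: 8.12
eef_pos: [0.5266, -0.1903, 0.1799]
tcp_rot: [-0.179, 0.984, 0.002, -0.002]
contact_force: [0.5, 0.5, -0.4]
opening: 0.602
finger_force: 0.0
```

```bash
python3 -c "
from h import *
np.set_printoptions(precision=4,suppress=True)
c=cam('wrist'); im,d=ctrl.read_camera('wrist'); cv2.imwrite('pics/w3.png',im[:,:,::-1]); P=cloud(d,c)
m=(P[...,2]>.115)&(P[...,2]<.135)&(P[...,0]>.43)&(P[...,0]<.62)&(P[...,1]<-.13)&(P[...,1]>-.26); q=P[m]
print(len(q),q.mean(0),cv2.minAreaRect((q[:,:2]*1000).astype('f4')))
l=cv2.fitLine((q[:,:2]).astype('f4'),cv2.DIST_HUBER,0,.01,.01).ravel(); print(l,np.degrees(np.arctan2(l[1],l[0])), 'y at tcp x', l[3]+(.526-l[2])*l[1]/l[0])
go([.526,-.193,.10],200.8)
"
```

```text
5754 [ 0.5205 -0.1968  0.1275] ((528.6651611328125, -193.7986297607422), (169.3290557861328, 23.68794059753418), 20.638479232788086)
[ 0.9355  0.3535  0.5205 -0.1968] 20.698784 y at tcp x -0.19468613
t 8.175 pos [ 0.5271 -0.19    0.1807] f [ 0.0743 -0.1873 -0.6896] open 0.6015390043525544
d [ 0.002  -0.0027  0.0807]
rv [ 0.003  -0.0019 -0.0016]
```

View pics/w3.png

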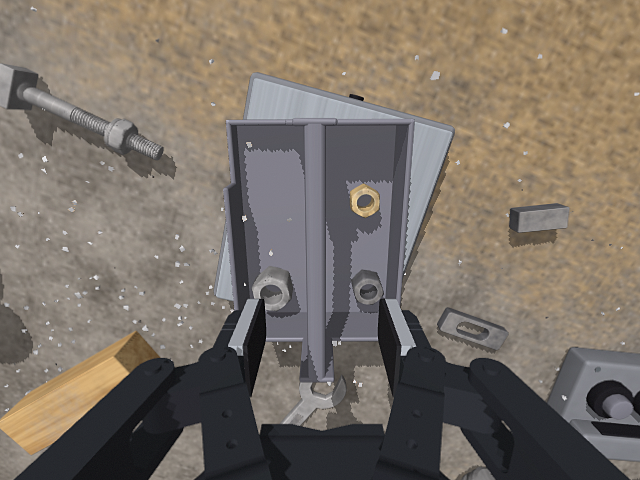

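The bar (315,250) runs centred between the open fingers, and the nuts are at (272,287), (368,288) and (364,200). Descending and gripping.

Call:
carry_out(
  deltas=[0,-0.004,0.03,0,0,0,0,-0.004,0.06,0,0,0,0,-0.004,0.08,0,0,0,0,-0.004,0.083,0,0,0,0,-0.004,0.083,0,0,0],
)

```text
time: 8.8
eef_pos: [0.5299, -0.1946, 0.1003]
tcp_rot: [-0.18, 0.984, -0.0, 0.0]
contact_force: [-0.0, 0.1, 0.6]
opening: 0.602
finger_force: 0.0
```

Call:
carry_out(
  deltas=[0,0,0,0,0,0,0,0,0,0,0,0,0,0,0,0,0,0,0,0,0,0,0,0,0,0,0,0,0,0],
  grip=0,
  grip_force=90,
)

```text
time: 9.43
eef_pos: [0.5299, -0.1951, 0.1009]
tcp_rot: [-0.18, 0.984, -0.0, 0.001]
contact_force: [-1.4, 1.4, 5.0]
opening: 0.123
finger_force: 88.8
```

Call:
carry_out(
  deltas=[0,0,-0.015,0,0,0,0,0,-0.045,0,0,0,0,0,-0.08,0,0,0,0,0,-0.115,0,0,0,0,0,-0.15,0,0,0],
)

```text
time: 10.05
eef_pos: [0.5283, -0.1944, 0.2495]
tcp_rot: [-0.18, 0.984, 0.001, -0.001]
contact_force: [-0.2, -0.5, -4.2]
opening: 0.123
finger_force: 88.0
```

Call:
carry_out(
  deltas=[0,0,-0.025,0,0,0,0,0,-0.045,0,0,0,0,0,-0.05,0,0,0,0,0,-0.05,0,0,0],
)

```text
time: 10.55
eef_pos: [0.529, -0.1946, 0.2987]
tcp_rot: [-0.18, 0.984, 0.0, -0.001]
contact_force: [-0.2, 0.3, -5.1]
opening: 0.126
finger_force: 88.0
```

```bash
python3 -c "
from h import *
np.set_printoptions(precision=4,suppress=True)
s=ctrl.get_state(); print(s['qpos'],s['eef_pos'],s['contact_force'],s['wrist_torque'])
M=R.from_quat(s['tcp_rot']); y=np.radians(20.7); 
d=R.from_euler('z',20.7,degrees=True).apply([-81,-61,0]); d/=np.linalg.norm(d)
ax=np.cross([0,0,1],d); print('d',d,'tool-frame axis',M.inv().apply(ax),'rv35',M.inv().apply(ax)*np.radians(35))
"
```

```text
[-0.5325 -0.004   1.7772 -0.0001  1.3698 -2.4644] [ 0.529  -0.1946  0.2987] [-0.2092  0.2567 -5.1417] [-0.0591 -0.0495 -0.0119]
d [-0.5346 -0.8451  0.    ] tool-frame axis [-0.6017 -0.7987 -0.0014] rv35 [-0.3675 -0.4879 -0.0009]
```

Call:
carry_out(
  deltas=[0,0,0,0,0,0.1,0,0,0,0,0,0.25,0,0,0,0,0,0.4,0,0,0,0,0,0.55,0,0,0,0,0,0.7],
)

```text
time: 11.18
eef_pos: [0.5286, -0.1943, 0.2973]
tcp_rot: [0.171, 0.985, 0.001, -0.002]
contact_force: [0.2, -0.5, -4.2]
opening: 0.123
finger_force: 88.0
```

Call:
carry_out(
  deltas=[0,0,0,0,0,0.15,0,0,0,0,0,0.3,0,0,0,0,0,0.45,0,0,0,0,0,0.6,0,0,0,0,0,0.75],
)

```text
time: 11.8
eef_pos: [0.5286, -0.1943, 0.2973]
tcp_rot: [0.52, 0.854, 0.0, -0.002]
contact_force: [0.6, 0.2, -4.7]
opening: 0.121
finger_force: 88.0
```

```bash
python3 -c "
from h import *
np.set_printoptions(precision=4,suppress=True)
s=ctrl.get_state(); print(s['qpos'],s['eef_pos'],s['contact_force'],s['tcp_rot'],s['time'])
"
```

```text
[-0.5325 -0.0029  1.7786  0.0001  1.3698 -1.0095] [ 0.5286 -0.1943  0.2973] [ 0.6461  0.193  -4.7194] [ 0.52    0.8541  0.     -0.002 ] 11.8
```

Call:
carry_out(
  deltas=[0,0,0,-0.05,-0.065,0,0,0,0,-0.1,-0.13,0,0,0,0,-0.15,-0.2,0,0,0,0,-0.2,-0.265,0,0,0,0,-0.25,-0.33,0],
)

```text
time: 12.42
eef_pos: [0.5281, -0.1941, 0.297]
tcp_rot: [0.507, 0.837, 0.021, 0.203]
contact_force: [0.1, 1.3, -3.1]
opening: 0.124
finger_force: 88.1
```

Call:
carry_out(
  deltas=[0,0,0,-0.04,-0.05,0,0,0,0,-0.08,-0.11,0,0,0,0,-0.12,-0.16,0,0,0,0,-0.12,-0.16,0,0,0,0,-0.12,-0.16,0],
)

```text
time: 13.05
eef_pos: [0.5289, -0.1946, 0.2986]
tcp_rot: [0.494, 0.816, 0.031, 0.299]
contact_force: [-0.5, -0.7, -4.8]
opening: 0.123
finger_force: 88.3
```

Call:
carry_out(
  deltas=[0,0,0,0,0,0,0,0,0,0,0,0,0,0,0,0,0,0,0,0,0,0,0,0],
)

```text
time: 13.55
eef_pos: [0.5293, -0.1948, 0.2996]
tcp_rot: [0.494, 0.815, 0.031, 0.301]
contact_force: [-0.9, -0.2, -5.1]
opening: 0.121
finger_force: 88.3
```

```bash
python3 -c "
from h import *
np.set_printoptions(precision=4,suppress=True)
s=ctrl.get_state(); M=R.from_quat(s['tcp_rot']); print(s['qpos'],s['eef_pos'],s['contact_force'],np.degrees(np.arccos(-M.as_matrix()[2,2])))
# tote frame: x = -tool x, y= tool y, z=-tool z ; grip at 83mm
Mt=M.as_matrix()*[-1,1,-1]
g=s['eef_pos']-M.as_matrix()[:,2]*.019; C=g+Mt@np.array([-.081,-.061,.004-.083]); print('corner',C)
c=cam('wrist'); im,d=ctrl.read_camera('wrist')
im2,_=ctrl.read_camera('scene'); cv2.imwrite('pics/w4.png',np.hstack([cv2.resize(im,(400,300)),cv2.resize(im2[100:400,200:600],(400,300))])[:,:,::-1])
P=cloud(d,c); 
for n in ['nut_a','nut_b','nut_c']:
  for r in ctrl.find_in('wrist',n)[:4]:
    u,v=np.round(r['uv']).astype(int); q=P[v,u]; print(n,round(r['score'],2),u,v,'tote', Mt.T@(q-g)+[0,0,.083],'dist',np.linalg.norm(q-C))
"
```

```text
[-0.564  -0.3267  2.1382  0.1061  0.7226 -1.1035] [ 0.5293 -0.1948  0.2996] [-0.8856 -0.1827 -5.1404] 35.170667850491746
corner [ 0.4857 -0.174   0.1922]
nut_a 0.8 267 150 tote [-0.0679 -0.0294  0.0034] dist 0.03422701554455754
nut_a 0.74 219 148 tote [-0.0691 -0.0557  0.0055] dist 0.01307893430699884
nut_a 0.7 236 202 tote [-0.038  -0.0494  0.0026] dist 0.0446060867635346
nut_b 0.8 267 150 tote [-0.0679 -0.0294  0.0034] dist 0.03422701554455754
nut_b 0.74 219 148 tote [-0.0691 -0.0557  0.0055] dist 0.01307893430699884
nut_b 0.7 236 202 tote [-0.038  -0.0494  0.0026] dist 0.0446060867635346
nut_c 0.8 267 150 tote [-0.0679 -0.0294  0.0034] dist 0.03422701554455754
nut_c 0.74 219 148 tote [-0.0691 -0.0557  0.0055] dist 0.01307893430699884
nut_c 0.7 236 202 tote [-0.038  -0.0494  0.0026] dist 0.0446060867635346
```

View pics/w4.png

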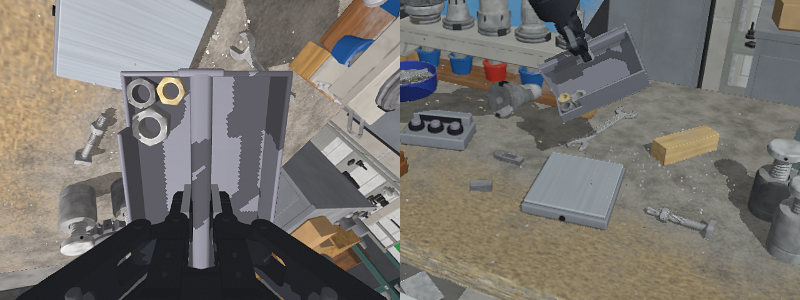

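All three nuts sit together in the low corner, at (140,90), (171,90) and (150,125) in the left half. They are within about 45 mm of the inner corner. The tote is tilted 35° with its corner 0.19 m up, held still.

```bash
python3 -c "
from h import *
print(ctrl.get_state()['dq'].round(3)); print(ctrl.sign_off())"
```

```text
[ 0.     0.001  0.     0.    -0.    -0.012]
the job is handed in; nothing more can be done
None
```

I pressed the keys left, right, then middle, and handed in the job with the tote held still at a 35° tilt, its pick-out corner about 19 cm up and all three nuts in that corner; the hand-in call returned no verdict.

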